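Clamp the coil former and hold the dividing knob at its third click

ROBOT

A 6-joint arm with a two-finger parallel gripper is mounted at the origin on the work surface. World frame = base frame: x ahead of the robot, y to its left, z up, the work surface at z = 0. Lengths are in mm, angles in degrees, forces in N, time in s.
With the tool pointing down it reaches from about 300 to 850 mm from the base axis. Payload 4.2 kg.
Tool frame: the origin (TCP) lies between the finger pads; the fingertips stand 8 mm ahead of it and the grasp point (between the pads) lies 11 mm behind it; x points along the fingers, y is the direction in which the jaws open and shut, and the axes are right-handed (so a half turn about x gives the same grasp; the last joint's range is limited). The gripper opens to 91 mm and grips with 3 to 60 N. Pads are 32 mm wide; open, the fingers measure 118 mm over their backs; the gripper's body (76 mm by 178 mm) begins 60 mm behind the grasp point.
Start: joints at [-1.146, 18.312, 89.639, -0, 72.044, -1.146], TCP at [575.015, 0, 221.976] pointing down, gripper open.
Joint ranges: [-177.97, 177.97], [-48.28, 115.42], [12.27, 149.76], [-77.06, 257.06], [2.81, 150.46], [-146.56, 146.56]. Speed limits (degrees/s): [147.25, 147.25, 180, 180, 180, 180].

INTERFACE

Orientations are given as [roll, pitch, yaw] about the fixed x, y, z axes, in that order (R = Rz(yaw) Ry(pitch) Rx(roll)).
In Python, from workcell import env gives the robot as it stands.
- The arm moves only by the tool arm_command, never from a script. Its arguments are lists of equal length, an entry for each row: "slide": the shift along the tool's x, y, z in cm, a list of three; "turn": the turn, a rotation vector about the tool's x, y, z in rad, a list of three; "grip": the closure in counts, from 0 (fully open) to 255 (shut). A call has 1 to 20 rows; each row is the pose to reach, as a shift and turn from the pose commanded when the call began, along the tool's axes at that moment; what a row does not reach only later rows make up. A row lasts 1/12 s, in which the tool goes at most 41.7 mm and 7.16 degrees, less where a joint would pass 70% of its speed; a pose out of reach is approached as far as the arm can. A call with a gripper value outside its range is refused whole. The fingers move at their own pace and stop on an object; "newtons" is the grip in N (left out, the last holds). Time passes only in rows, so rows that repeat a pose let the fingers close. It gives the time, the measured TCP pose, the force and the opening at its end, in the units of the state.
- env.state(): the state, without advancing time (a new reading comes with each control period).
- env.grab_frame(name): name is "scene" or "side" or "wrist"; returns (picture, depth): 400x640x3 uint8, red, green, blue; 400x640 float32, mm along the optical axis (not along the pixel's ray), 0 where there is no reading.
- env.calibration(name): a dict with "K" (3x3 intrinsics, pixels), "camera_from_world" (4x4, takes a point from world to camera coordinates); the wrist camera has in their place "T_tool_cam" (4x4, takes a point from camera to tool coordinates, whose origin is the TCP and whose axes are the tool frame's). Camera axes: x right, y up, looking along -z (the intrinsics and any distortion apply to the point x, -y, -z); pixel columns grow to the right and rows downward; lengths in mm; the calibration is good to about 2 mm. A picture is of the moment at which its call begins: read the wrist's pose just before it. calibration takes no time and is no camera call.
- env.job_done(): hands the job in, once; it reports no verdict.
Trained networks look in the newest picture that a camera, given by its name, has taken for a name from the list of things; names that differ only in an ending like _2 or _b are one class to them, and where a whole thing is asked for, a point or a joint stands for the part that bears it (a point fixed in the world has none). Each returns a list of dicts, best first, with "p" (0 to 1); they miss things now and then, are a little off and sometimes report something else, mostly with a low value. They report only what shows in the picture. A call takes as long as a camera call.
- env.search_frame(camera, label): "point" ([x, y, z] in mm, in world coordinates, good to about 4 mm: the middle of the surface that is visible of it).
The state is a dict: "time_s": time; "qpos": joint angles; "qvel": joint speeds; "effort": joint torques, N m; "ee_pos": TCP position; "ee_rot": TCP orientation; "force": force on the tool from outside, world axes, zero at the start; "torque": the same for the moment, N m; "gripper_width": finger opening in mm.
Only numpy, scipy, OpenCV 4.12 (cv2) and the standard library are available. Lean on these libraries where they do the work, as an engineer would, in place of code of your own. Each camera call takes 0.05 s, during which the arm holds its last target.

TASK

On the coil-former jig, first press the raised clamp arm down by the paddle at its end until its catch holds it down. Then take hold of the dividing knob and turn it clockwise (seen from above), counting three clicks, to its third stop, never running on into a fourth click. Finish while still gripping the knob there: the program ends holding it, since its spring would wind it back; leave the loose things around the jig where they are.

Things in the scene. Friction and masses are not known exactly. Their poses are not given: they have to be found in the camera images.
- jig: Fixed jig; aluminium base plate 160 (x) by 340 (y) by 12 mm. Origin under its centre at bench height, z up. In its frame (mm): grey gearbox 100 x 100 at y -115, top z 62, bearing the knob; gear cover at y -25, top z 34; white upright coil former 66 across at y 70, top z 100, turns with the knob; clamp arm pivot post at y 150, top z 141; slim catch post at x 19, y 26, top z 130.
- clamp_arm (a joint): Steel clamp arm, hinged along jig x at jig y 150, z 127 mm, reaching 168 mm towards jig -y over the former to a grey paddle. rad: 0 = raised by its spring (0.5 rad above level, the start), 0.5 = level, at a firm stop, held by the catch. Pressing the paddle takes about 5 N at most; past about 0.43 the catch draws it down and keeps it; some 3 N of lift at the paddle undoes it.
- clamp_paddle (a point): Centre of the paddle's top face, 148 mm from the hinge; paddle 44 (jig x) by 40 by 12 mm thick. At the start about 203 mm above the bench at jig y 17 mm; with the arm down at jig x 0, y 2, z 133 mm. Axes: x along jig x, -y outwards along the arm, z out of the top face.
- index_knob (a joint): Dividing knob, vertical axis at jig x 0, y -115 mm. rad: 0 = home (start), grows clockwise seen from above. 16 clicks a turn: a stop every 0.393 rad (22.5 deg), the third at 1.178; it can run on to 2.0. Stops are felt but do not hold: a spring winds it home when let go (0.06 N m at home, 0.08 at the third stop, the clicks adding up to 0.04 either way).
- knob: The knob: black dial 76 mm across, 8 thick, its top 72 mm above the bench, and on it the grip, an upright bare-metal bar 60 mm long (its x), 14 thick (its y), 38 high, top at 110 mm, centred on the axis. Origin at the dial's underside on the axis, z up; the frame turns with the knob. At home the bar lies along jig x, the black line on its top towards jig -x.
- knob_grip (a point): Point on the knob's axis inside the bar at the height to grip, 24 mm above the dial (96 mm above the bench), 14 mm below the bar's top; axes as those of the bar.
- tin: Loose round tin, 76 mm across, 46 mm high, origin under its centre. Leave alone.
- spool: Loose wire spool standing on end, 56 mm across, 38 mm high, origin under its centre. Leave alone.
- wood_block: Loose wooden block 50 x 90 x 22 mm, origin under its centre. Leave alone.
- meter: Loose small panel meter lying face up, 62 x 50 x 40 mm, origin under its centre. Leave alone.

How it is judged:
By the outcome, as a careful person would: the job done as asked, in the order asked, and still so for the second after the job is handed in, while the arm keeps its last pose, push and grip.
It also fails if it takes over 42 s, if anything falls off the work surface, if the arm or the gripper's body presses on something with over 40 N, if the wrist force passes 120 N, or if a joint passes its speed limit or range.

## Working session

There is one attempt and no reset: what is moved stays moved. The work goes in short steps, Python scripts to look and compute and a tool call to move; the robot and the scene stay as the last step left them, time stands still between calls to the robot, and variables do not carry over. Pictures are saved under pics/ and viewed, and the job is handed in when it is done.

Besides the shell and the picture viewer there is one more tool, called after "Emit:" as name(argument=value, ...) on one line, values as JSON. arm_command: Moves the arm, as the interface text tells. Its arguments: {"type":"object","properties":{"slide":{"type":"array","items":{"type":"array","items":{"type":"number"}}},"turn":{"type":"array","items":{"type":"array","items":{"type":"number"}}},"grip":{"type":"array","items":{"type":"number"}},"newtons":{"type":"number"}},"required":["slide","turn","grip"]}

```bash
mkdir -p pics; ls
python3 - <<'E'
from workcell import env
import cv2
print(env.state())
for c in ("scene","side"):
    im,d=env.grab_frame(c); cv2.imwrite(f"pics/{c}0.png",im[:,:,::-1])
    cal=env.calibration(c); print(c,cal)
    for l in ("jig","clamp_paddle","knob_grip","knob","tin","spool","wood_block","meter","clamp_arm"):
        print(l,[(x['p'],[round(v) for v in x['point']]) for x in env.search_frame(c,l)][:2])
print(env.calibration("wrist"))
E
```

```text
pics
{'time_s': 0.0, 'qpos': array([-1.14547588e+00,  1.83532826e+01,  8.97058656e+01, -6.67368999e-04,
        7.20437337e+01, -1.14560255e+00]), 'qvel': array([-0.01184807, -0.08428523, -0.17447738,  0.1316449 ,  0.09030336,
       -0.09372216]), 'effort': array([-5.01459035e-04, -4.12465632e+01, -2.31973493e+01,  7.28826877e-02,
        4.58198413e-02, -1.41870069e-04]), 'ee_pos': array([5.74515212e+02, 1.12415885e-02, 2.21107475e+02]), 'ee_rot': array([-90.79225264,  89.89711618, 179.20808034]), 'force': array([-0.53087428, -0.00345604, -0.72848949]), 'torque': array([-0.02032384,  0.02387793,  0.04370623]), 'gripper_width': 91.12301195020166}
scene {'K': array([[386.8492045 ,   0.        , 314.22103225],
       [  0.        , 386.8492045 , 195.77284556],
       [  0.        ,   0.        ,   1.        ]]), 'camera_from_world': array([[-2.99461806e-01,  9.54107476e-01,  1.24525488e-03,
         7.09894891e+01],
       [-7.13573671e-01, -2.24832444e-01,  6.63523163e-01,
         3.44845450e+02],
       [ 6.33352384e-01,  1.97811264e-01,  7.48154704e-01,
        -1.17568507e+03],
 
[... 1022 characters left out ...]
tin [(0.69, [687, -75, 41])]
spool [(0.56, [722, 79, 41])]
wood_block [(0.57, [428, 108, 22])]
meter [(0.67, [585, 232, 45])]
clamp_arm [(0.79, [560, 30, 180]), (0.55, [725, 81, 39])]
{'K': array([[288.4482605 ,   0.        , 316.71016688],
       [  0.        , 288.4482605 , 199.68987492],
       [  0.        ,   0.        ,   1.        ]]), 'T_tool_cam': array([[-7.72695920e-04,  2.36820262e-01, -9.71553172e-01,
        -1.63448552e+02],
       [ 9.99999699e-01,  2.54544857e-04, -7.33273616e-04,
        -9.78943068e-01],
       [ 7.36498135e-05, -9.71553446e-01, -2.36820387e-01,
        -6.56467148e+01],
       [ 0.00000000e+00,  0.00000000e+00,  0.00000000e+00,
         1.00000000e+00]])}
```

View pics.

View pics/scene0.png

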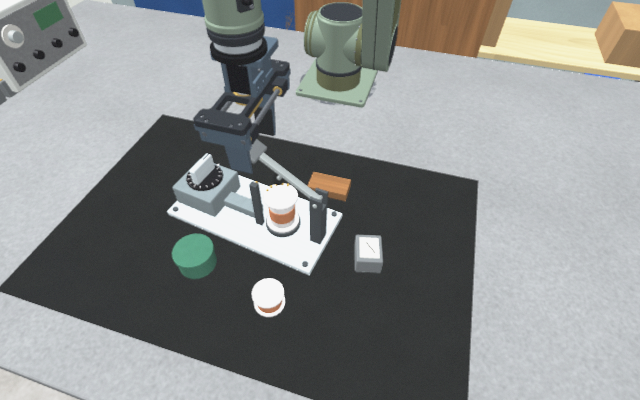

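View pics/side0.png

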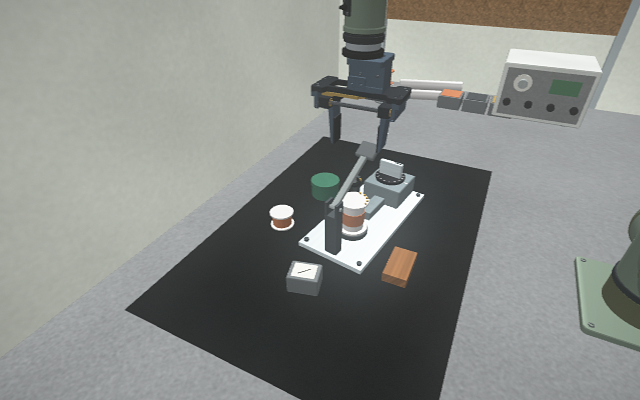

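```bash
cat > h.py <<'E'
from workcell import env
import numpy as np, cv2
def cloud(c):
    st=env.state(); im,d=env.grab_frame(c); cal=env.calibration(c); K=cal["K"]
    v,u=np.mgrid[0:d.shape[0],0:d.shape[1]]
    P=np.stack([(u-K[0,2])*d/K[0,0],-(v-K[1,2])*d/K[1,1],-d],-1)
    if c=="wrist":
        from scipy.spatial.transform import Rotation as R
        T=cal["T_tool_cam"]; Pt=P@T[:3,:3].T+T[:3,3]
        W=Pt@R.from_euler("xyz",st["ee_rot"],degrees=True).as_matrix().T+st["ee_pos"]
    else:
        M=np.linalg.inv(cal["camera_from_world"]); W=P@M[:3,:3].T+M[:3,3]
    W[d==0]=np.nan
    return im,d,W
E
python3 - <<'E'
from h import *
for c in ("scene","side"):
    im,d,W=cloud(c); np.savez(f"{c}0.npz",im=im,d=d,W=W)
    x,y,z=W[...,0],W[...,1],W[...,2]
    roi=(x>400)&(x<720)&(y>-250)&(y<250)
    m=roi&(z>5)&(z<20)&(im.min(2)>140)
    m=cv2.morphologyEx(m.astype(np.uint8),cv2.MORPH_OPEN,np.ones((3,3)))
    n,l,s,_=cv2.connectedComponentsWithStats(m); print(s[1:,4])
    m=np.isin(l,[i for i in range(1,n) if s[i,4]>150])
    p=W[m][:,:2].astype(np.float32); r=cv2.minAreaRect(p); print(c,r,cv2.boxPoints(r).round(), np.nanmedian(z[m]))
    b=roi&(z>85)&(z<116)&(y<-80)&(np.hypot(x-537,y+142)<45)
    p=W[b][:,:2].astype(np.float32); print("bar",cv2.minAreaRect(p),np.percentile(z[b],[50,95]),b.sum())
    b=roi&(z>160)&(z<215)&(np.hypot(x-565,y-32)<60)&(im.max(2).astype(int)-im.min(2)<25)
    print("pad",b.sum(),np.nanmean(W[b],0))
E
```

```text
[ 220   80 4527   65]
scene ((553.32958984375, -33.598052978515625), (338.78515625, 161.58908081054688), 81.5393295288086) [[ 448. -189.]
 [ 608. -213.]
 [ 658.  122.]
 [ 498.  146.]] 11.9660582640837
bar ((536.9597778320312, -147.73583984375), (16.109107971191406, 61.19644546508789), 83.1567611694336) [103.59793181 110.96454015] 359
pad 604 [561.24757324  15.90373188 186.38667972]
[  12 2781]
side ((552.9775390625, -30.7122802734375), (339.6748962402344, 160.1865234375), 81.43140411376953) [[ 448. -187.]
 [ 607. -211.]
 [ 657.  125.]
 [ 499.  149.]] 12.934062933582823
bar ((535.9240112304688, -144.76397705078125), (16.5161075592041, 59.92422866821289), 82.35749816894531) [101.33569867 111.19989949] 269
pad 527 [557.93932205  11.41856669 190.68254045]
```

```bash
cat >> h.py <<'E'
from scipy.spatial.transform import Rotation as R
YAW=np.radians(-8.5); C=np.array([553.2,-32.2,0])
J=R.from_euler("z",YAW).as_matrix()
def jig(*p): return J@np.array(p)+C
def unjig(w): return J.T@(np.asarray(w)-C)
def to_tool(w):
    s=env.state(); T=R.from_euler("xyz",s["ee_rot"],degrees=True).as_matrix(); return T.T@(np.asarray(w)-s["ee_pos"])/10
E
python3 - <<'E'
from h import *
s=env.state(); T=R.from_euler("xyz",s["ee_rot"],degrees=True).as_matrix(); print(T.round(3)); print((J.T@T).round(3))
print(to_tool(jig(0,17,235)),to_tool(jig(0,17,205)),unjig(s["ee_pos"]))
im,d,W=cloud("wrist"); cv2.imwrite("pics/w0.png",im[:,:,::-1])
print([(x['p'],unjig(x['point']).round()) for x in env.search_frame("wrist","clamp_paddle")],[(x['p'],unjig(x['point']).round()) for x in env.search_frame("side","clamp_paddle")])
E
```

```text
[[ 0.  1. -0.]
 [-0. -0. -1.]
 [-1.  0.  0.]]
[[ 0.     0.989  0.148]
 [-0.     0.148 -0.989]
 [-1.     0.     0.   ]]
[-1.30020336 -1.93036918  1.53757173] [ 1.6997966  -1.9308425   1.53742293] [ 16.82151463  35.05938018 222.00024963]
[(0.75, array([  6.,  59., 183.]))] [(0.82, array([  4.,  59., 181.]))]
```

View pics/w0.png

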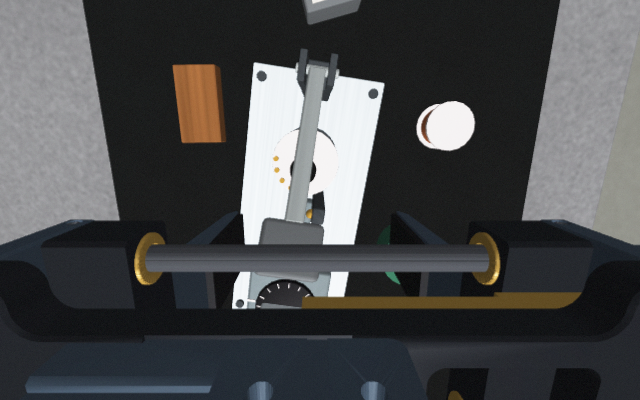

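Emit:
arm_command(slide=[[-1.5, 0, 0], [-3, 0, 0], [-3, -1, 0.8], [-3, -1.9, 1.5], [-3, -1.9, 1.5], [-3, -1.9, 1.5], [-3, -1.9, 1.5], [-3, -1.9, 1.5], [-3, -1.9, 1.5], [-3, -1.9, 1.5], [-3, -1.9, 1.5], [-3, -1.9, 1.5]], turn=[[0, 0, 0], [0, 0, 0], [0, 0, 0], [0, 0, 0], [0, 0, 0], [0, 0, 0], [0, 0, 0], [0, 0, 0], [0, 0, 0], [0, 0, 0], [0, 0, 0], [0, 0, 0]], grip=[0, 0, 0, 255, 255, 255, 255, 255, 255, 255, 255, 255], newtons=40)

```text
time_s: 2.25
ee_pos: [556.1, -14.9, 251.8]
ee_rot: [-140.7, 90.0, 129.3]
force: [0.5, -0.3, -0.5]
gripper_width: 34.1
```

Run:
```python
from h import *
s=env.state(); print(s["time_s"],unjig(s["ee_pos"]),s["force"],s["gripper_width"])
im,d,W=cloud("side"); cv2.imwrite("pics/s1.png",cv2.resize(im[60:300,200:520,::-1],(800,600)))
im,d,W=cloud("wrist"); cv2.imwrite("pics/w1.png",im[:,:,::-1])
V=(W-C)@J
for (u,v) in [(285,230),(300,235),(320,225),(280,245),(310,250)]: print(u,v,V[v,u].round())
g=(V[...,2]>175)&(V[...,2]<225)&(abs(V[...,0])<40)&(V[...,1]>-25)&(V[...,1]<60)
print(g.sum(), np.percentile(V[g],[2,50,98],axis=0).round())
```

```text
2.25 [  0.32397835  17.56697635 251.84782754] [ 0.45863444 -0.29186271 -0.54885492] 34.05880832358519
285 230 [-19.  30. 274.]
300 235 [-11.   4. 211.]
320 225 [  3.  13. 207.]
280 245 [-16.  48. 337.]
310 250 [ -7.  49. 339.]
3178 [[-20.   2. 182.]
 [ -1.  23. 202.]
 [ 18.  57. 212.]]
```

View pics/s1.png

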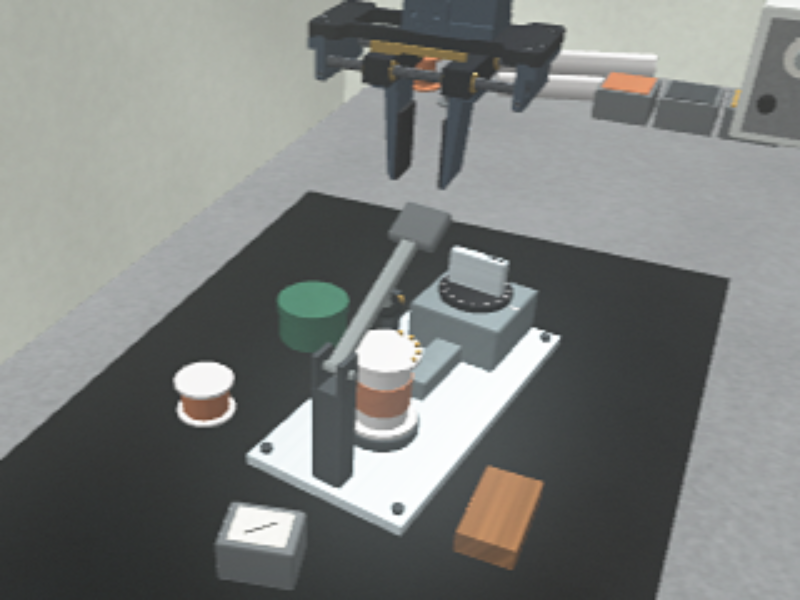

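View pics/w1.png

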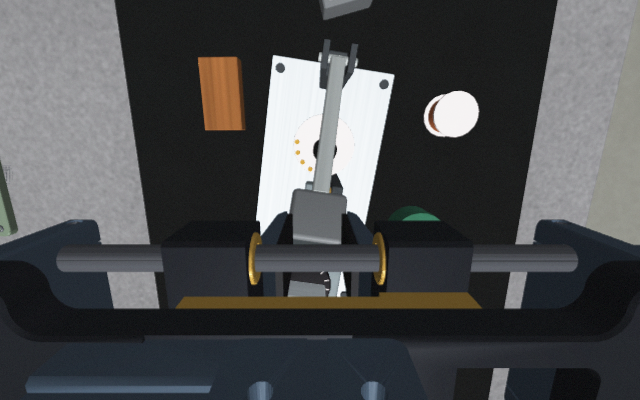

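Emit:
arm_command(slide=[[0, 0, 0], [0, 0, 0], [0, 0, 0], [1, 0, 0], [2, 0, 0], [3, 0, 0], [3.7, 0, 0], [4.3, -0.05, 0.2], [5, -0.05, 0.4], [5.7, -0.1, 0.6], [6.4, -0.1, 0.8], [7.1, -0.15, 1.0], [7.8, -0.15, 1.1], [8.4, -0.2, 1.2], [9, -0.2, 1.3], [9.6, -0.2, 1.4], [10.1, -0.2, 1.5], [10.6, -0.2, 1.5], [10.8, -0.2, 1.5], [10.8, -0.2, 1.5]], turn=[[0, 0, 0], [0, 0, 0], [0, 0, 0], [0, 0, 0], [0, 0, 0], [0, 0, 0], [0, 0, 0], [0, 0, 0], [0, 0, 0], [0, 0, 0], [0, 0, 0], [0, 0, 0], [0, 0, 0], [0, 0, 0], [0, 0, 0], [0, 0, 0], [0, 0, 0], [0, 0, 0], [0, 0, 0], [0, 0, 0]], grip=[255, 255, 255, 255, 255, 255, 255, 255, 255, 255, 255, 255, 255, 255, 255, 255, 255, 255, 255, 255])

```text
time_s: 4.02
ee_pos: [553.6, -29.8, 143.2]
ee_rot: [-102.4, 89.9, 167.6]
force: [-0.4, 0.2, 0.0]
gripper_width: 0.3
```

Run:
```python
from h import *
s=env.state(); print(s["time_s"],unjig(s["ee_pos"]),s["force"],s["gripper_width"])
im,d,W=cloud("side"); cv2.imwrite("pics/s2.png",cv2.resize(im[60:300,200:520,::-1],(800,600)))
```

```text
4.0167 [3.37361258e-02 2.40215076e+00 1.43162411e+02] [-0.35262066  0.23907208  0.00492241] 0.2826990531871072
```

View pics/s2.png

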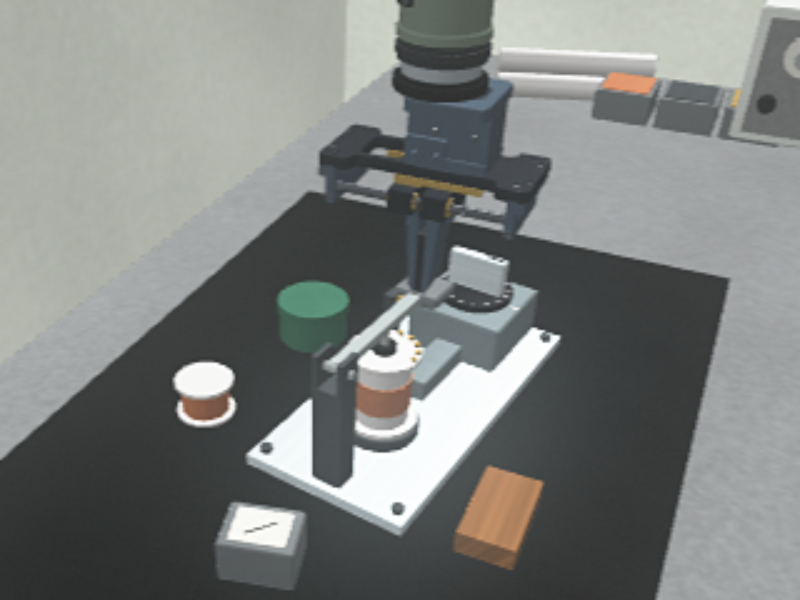

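Emit:
arm_command(slide=[[0.2, 0, 0], [0.4, 0, 0], [0.4, 0, 0], [0.4, 0, 0], [0, 0, 0], [-1, 0, 0], [-3, 0, 0], [-5, 0, 0], [-5, 0, 0]], turn=[[0, 0, 0], [0, 0, 0], [0, 0, 0], [0, 0, 0], [0, 0, 0], [0, 0, 0], [0, 0, 0], [0, 0, 0], [0, 0, 0]], grip=[255, 255, 255, 255, 255, 255, 255, 255, 255])

```text
time_s: 4.82
ee_pos: [556.6, -30.2, 198.5]
ee_rot: [86.3, 89.5, -3.7]
force: [0.9, 0.1, 0.7]
gripper_width: 0.7
```

Run:
```python
from h import *
s=env.state(); print(s["time_s"],unjig(s["ee_pos"]),s["force"],s["ee_rot"],s["qpos"])
im,d,W=cloud("side"); cv2.imwrite("pics/s3.png",cv2.resize(im[60:300,200:520,::-1],(800,600)))
V=(W-C)@J
g=(abs(V[...,0])<26)&(V[...,1]>-22)&(V[...,1]<28)&(V[...,2]>110)&(V[...,2]<160)
print(g.sum(),np.percentile(V[g],[2,50,98],axis=0).round())
print(to_tool(jig(0,-115,200)))
# bar refine
b=(V[...,2]>100)&(V[...,2]<116)&(np.hypot(V[...,0],V[...,1]+115)<45); print(cv2.minAreaRect(V[b][:,:2].astype(np.float32)))
```

```text
4.8167 [  3.02529771   2.52329926 198.53266821] [0.8637527  0.05660378 0.65608373] [86.27405092 89.50077767 -3.72717191] [-4.28601892e+00  1.73901413e+01  9.45023097e+01  5.26619947e-03
  6.76083505e+01 -4.28678096e+00]
240 [[-22. -17. 125.]
 [ -4.   9. 133.]
 [ 21.  26. 135.]]
[-0.357823   -1.92950395 11.58464552]
((-0.6064414978027344, -114.03215026855469), (59.889373779296875, 15.698619842529297), 0.6460803151130676)
```

View pics/s3.png

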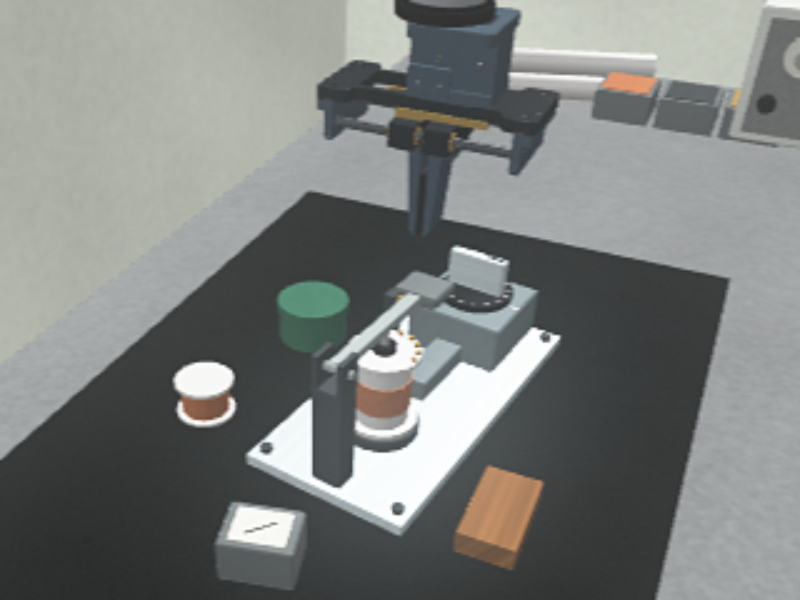

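Emit:
arm_command(slide=[[0, -0.2, 1], [0, -0.4, 3], [0, -0.7, 5], [0, -1, 7], [0, -1.3, 9], [0, -1.6, 10.5], [0, -1.8, 11.6], [0, -1.8, 11.6], [0, -1.8, 11.6], [0, -1.8, 11.6], [0, -1.8, 11.6], [0, -1.8, 11.6], [0, -1.8, 11.6], [0, -1.8, 11.6], [0, -1.8, 11.6], [0, -1.8, 11.6], [0, -1.8, 11.6]], turn=[[-0.1, 0, 0], [-0.2, 0, 0], [-0.3, 0, 0], [-0.4, 0, 0], [-0.5, 0, 0], [-0.6, 0, 0], [-0.7, 0, 0], [-0.8, 0, 0], [-0.9, 0, 0], [-1.0, 0, 0], [-1.1, 0, 0], [-1.2, 0, 0], [-1.3, 0, 0], [-1.422, 0, 0], [-1.422, 0, 0], [-1.422, 0, 0], [-1.422, 0, 0]], grip=[255, 255, 255, 0, 0, 0, 0, 0, 0, 0, 0, 0, 0, 0, 0, 0, 0])

```text
time_s: 6.28
ee_pos: [535.7, -145.9, 193.5]
ee_rot: [167.9, 89.9, 159.2]
force: [0.4, 0.4, 0.4]
gripper_width: 90.0
```

```bash
cat > st.py <<'E'
from h import *
s=env.state(); T=R.from_euler("xyz",s["ee_rot"],degrees=True).as_matrix(); A=J.T@T
print("t",s["time_s"],"jig pos",unjig(s["ee_pos"]).round(1),"F",s["force"].round(2),"M",s["torque"].round(3),"w",round(s["gripper_width"],1))
print("tool y az in jig",np.degrees(np.arctan2(A[1,1],A[0,1])).round(2),"x axis",A[:,0].round(3),"q6",s["qpos"][5])
E
python3 st.py
python3 - <<'E'
from h import *
print(to_tool(jig(0,-115,85)))
im,d,W=cloud("wrist"); cv2.imwrite("pics/w4.png",im[:,:,::-1])
V=(W-C)@J
b=(V[...,2]>104)&(V[...,2]<116)&(np.hypot(V[...,0],V[...,1]+115)<50); print(b.sum(),cv2.minAreaRect(V[b][:,:2].astype(np.float32)))
E
```

```text
t 6.2833 jig pos [  -0.5 -115.   193.5] F [0.43 0.41 0.44] M [ 0.124 -0.049  0.017] w 90.0
tool y az in jig 89.83 x axis [-0.001  0.    -1.   ] q6 -97.75365816430309
[1.08463115e+01 1.00883304e-03 5.69368636e-02]
997 ((-0.7202053070068359, -118.5735855102539), (59.74635696411133, 13.317456245422363), 0.015276506543159485)
```

View pics/w4.png

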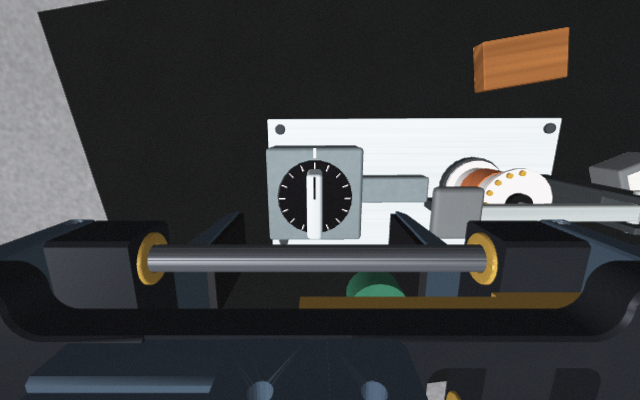

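Emit:
arm_command(slide=[[1.5, 0, 0], [3, 0, 0], [4.5, 0, 0], [6, 0, 0], [7.5, 0, 0], [9, 0, 0], [10, 0, 0], [10.7, 0, 0], [10.7, 0, 0], [10.7, 0, 0], [10.7, 0, 0]], turn=[[0, 0, 0], [0, 0, 0], [0, 0, 0], [0, 0, 0], [0, 0, 0], [0, 0, 0], [0, 0, 0], [0, 0, 0], [0, 0, 0], [0, 0, 0], [0, 0, 0]], grip=[0, 0, 0, 0, 0, 0, 0, 0, 0, 0, 0])

```text
time_s: 7.25
ee_pos: [536.7, -146.2, 87.7]
ee_rot: [-6.8, 89.9, -15.4]
force: [0.1, 0.5, 0.4]
gripper_width: 91.4
```

```bash
python3 st.py
python3 - <<'E'
from h import *
for c in("side","scene"):
    im,d,W=cloud(c); a=im[100:260,280:480] if c=="side" else im[100:260,120:320]; cv2.imwrite(f"pics/{c}5.png",cv2.resize(a[:,:,::-1],(750,600)))
E
```

```text
t 7.25 jig pos [   0.5 -115.2   87.7] F [0.12 0.52 0.41] M [ 0.104 -0.091 -0.008] w 91.4
tool y az in jig 89.96 x axis [ 0.002 -0.    -1.   ] q6 -97.88337700443704
```

View pics/side5.png

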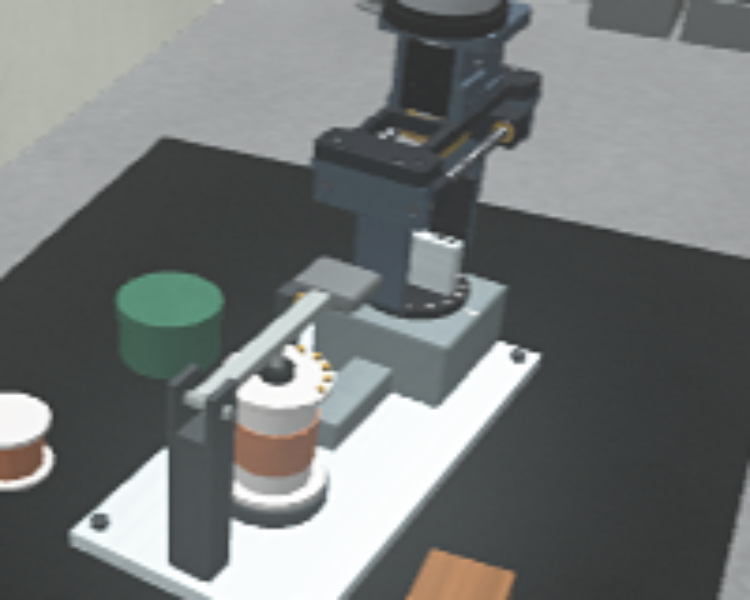

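View pics/scene5.png

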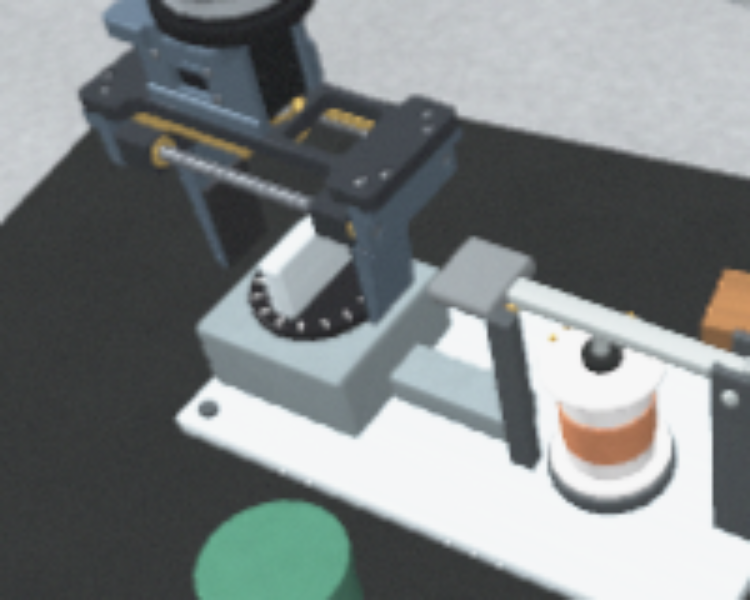

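Emit:
arm_command(slide=[[0, 0, 0], [0, 0, 0], [0, 0, 0], [0, 0, 0], [0, 0, 0], [0, 0, 0], [0, 0, 0], [0, 0, 0], [0, 0, 0], [0, 0, 0], [0, 0, 0], [0, 0, 0], [0, 0, 0], [0, 0, 0], [0, 0, 0], [0, 0, 0], [0, 0, 0], [0, 0, 0]], turn=[[0, 0, 0], [0, 0, 0], [0, 0, 0], [0, 0, 0], [0, 0, 0], [0, 0, 0], [0, 0, 0], [0, 0, 0], [0, 0, 0], [0, 0, 0], [0, 0, 0], [0, 0, 0], [0, 0, 0], [0, 0, 0], [0, 0, 0], [0, 0, 0], [0, 0, 0], [0, 0, 0]], grip=[255, 255, 255, 255, 255, 255, 255, 255, 255, 255, 255, 255, 255, 255, 255, 255, 255, 255], newtons=35)

```text
time_s: 8.85
ee_pos: [535.7, -148.0, 87.0]
ee_rot: [-88.0, 89.8, -96.4]
force: [-1.8, -6.8, 0.6]
gripper_width: 14.0
```

```bash
python3 st.py
```

```text
t 8.85 jig pos [  -0.2 -117.2   87. ] F [-1.82 -6.81  0.64] M [-0.934  0.202  0.053] w 14.0
tool y az in jig 90.05 x axis [ 0.    -0.004 -1.   ] q6 -97.90954301009899
```

Emit:
arm_command(slide=[[0, -0.1, 0], [0, -0.2, 0], [0, -0.2, 0], [0, -0.2, 0]], turn=[[0, 0, 0], [0, 0, 0], [0, 0, 0], [0, 0, 0]], grip=[255, 255, 255, 255])

```text
time_s: 9.18
ee_pos: [535.7, -148.1, 86.9]
ee_rot: [-85.4, 90.0, -93.9]
force: [-0.8, -1.5, 0.1]
gripper_width: 13.8
```

```bash
python3 st.py
```

```text
t 9.1833 jig pos [  -0.2 -117.3   86.9] F [-0.76 -1.5   0.06] M [-0.248  0.025  0.057] w 13.8
tool y az in jig 89.99 x axis [ 0. -0. -1.] q6 -98.10500135184625
```

Emit:
arm_command(slide=[[0, 0, 0], [0, 0, 0], [0, 0, 0], [0, 0, 0], [0, 0, 0], [0, 0, 0], [0, 0, 0], [0, 0, 0]], turn=[[0.065, 0, 0], [0.13, 0, 0], [0.2, 0, 0], [0.26, 0, 0], [0.33, 0, 0], [0.393, 0, 0], [0.393, 0, 0], [0.393, 0, 0]], grip=[255, 255, 255, 255, 255, 255, 255, 255])

```text
time_s: 9.85
ee_pos: [535.8, -147.9, 87.0]
ee_rot: [1.3, 90.0, -29.6]
force: [-0.3, -2.2, -1.0]
gripper_width: 14.0
```

```bash
python3 st.py
```

```text
t 9.85 jig pos [-1.00e-01 -1.17e+02  8.70e+01] F [-0.28 -2.2  -1.03] M [-0.142 -0.023  0.069] w 14.0
tool y az in jig 67.57 x axis [ 0. -0. -1.] q6 -75.6796574643959
```

Emit:
arm_command(slide=[[0, 0, 0], [0, 0, 0], [0, 0, 0], [0, 0, 0], [0, 0, 0], [0, 0, 0], [0, 0, 0], [0, 0, 0]], turn=[[0.065, 0, 0], [0.13, 0, 0], [0.2, 0, 0], [0.26, 0, 0], [0.33, 0, 0], [0.393, 0, 0], [0.393, 0, 0], [0.393, 0, 0]], grip=[255, 255, 255, 255, 255, 255, 255, 255])

```text
time_s: 10.52
ee_pos: [536.0, -147.7, 87.0]
ee_rot: [84.9, 90.0, 31.5]
force: [0.6, -1.4, -0.5]
gripper_width: 14.1
```

```bash
python3 st.py
```

```text
t 10.5167 jig pos [   0.  -116.8   87. ] F [ 0.65 -1.37 -0.46] M [-0.023 -0.126  0.116] w 14.1
tool y az in jig 45.08 x axis [ 0.  0. -1.] q6 -53.215945075244385
```

Emit:
arm_command(slide=[[0, 0, 0], [0, 0, 0], [0, 0, 0], [0, 0, 0], [0, 0, 0], [0, 0, 0], [0, 0, 0], [0, 0, 0], [0, 0, 0]], turn=[[0.065, 0, 0], [0.13, 0, 0], [0.2, 0, 0], [0.26, 0, 0], [0.33, 0, 0], [0.37, 0, 0], [0.393, 0, 0], [0.393, 0, 0], [0.393, 0, 0]], grip=[255, 255, 255, 255, 255, 255, 255, 255, 255])

```text
time_s: 11.27
ee_pos: [536.2, -147.6, 87.0]
ee_rot: [103.9, 89.9, 27.9]
force: [2.8, 0.7, -1.4]
gripper_width: 14.0
```

```bash
python3 st.py
python3 - <<'E'
from h import *
for c in("side","scene","wrist"):
    im,d,W=cloud(c); V=(W-C)@J
    a={"side":im[100:260,280:480],"scene":im[100:260,120:320],"wrist":im[100:350,160:480]}[c]; cv2.imwrite(f"pics/{c}6.png",cv2.resize(a[:,:,::-1],(750,600)))
    b=(V[...,2]>105)&(V[...,2]<113)&(np.hypot(V[...,0],V[...,1]+117)<36)&(im.min(2)>110)
    print(c,b.sum(), cv2.minAreaRect(V[b][:,:2].astype(np.float32)) if b.sum()>5 else 0)
    g=(abs(V[...,0])<24)&(V[...,1]>-20)&(V[...,1]<24)&(V[...,2]>110)&(V[...,2]<215); print("pad z",g.sum(),np.percentile(V[g][:,2],[10,50,90]).round() if g.any() else 0)
E
```

```text
t 11.2667 jig pos [   0.2 -116.7   87. ] F [ 2.81  0.73 -1.43] M [ 0.268 -0.374  0.047] w 14.0
tool y az in jig 22.51 x axis [ 0.001  0.001 -1.   ] q6 -30.646938139053646
side 71 ((-0.9596555233001709, -113.42251586914062), (14.58553695678711, 58.689449310302734), 19.161340713500977)
pad z 223 [129. 133. 135.]
scene 49 ((-6.270725250244141, -95.01325988769531), (16.168790817260742, 15.263646125793457), 40.13508224487305)
pad z 414 [129. 133. 134.]
wrist 1577 ((-1.8891260623931885, -114.43876647949219), (13.848230361938477, 52.84761047363281), 22.362207412719727)
pad z 8166 [132. 134. 134.]
```

View pics/side6.png

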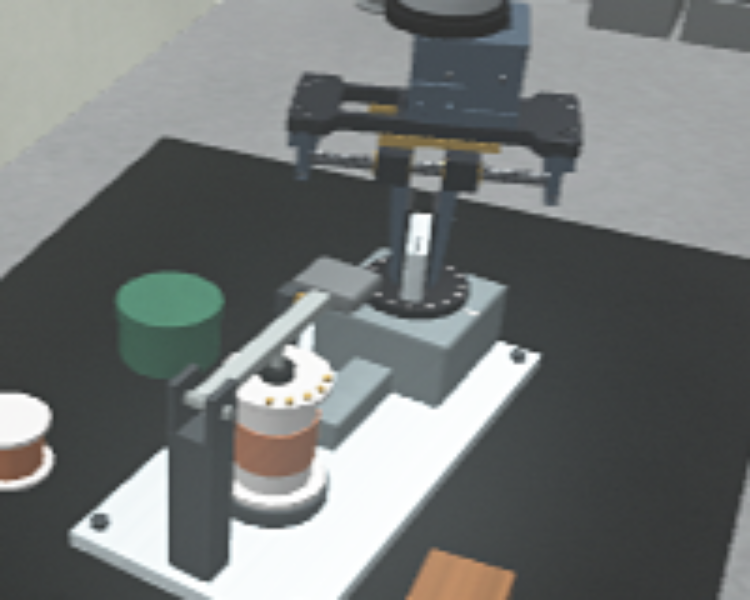

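View pics/scene6.png

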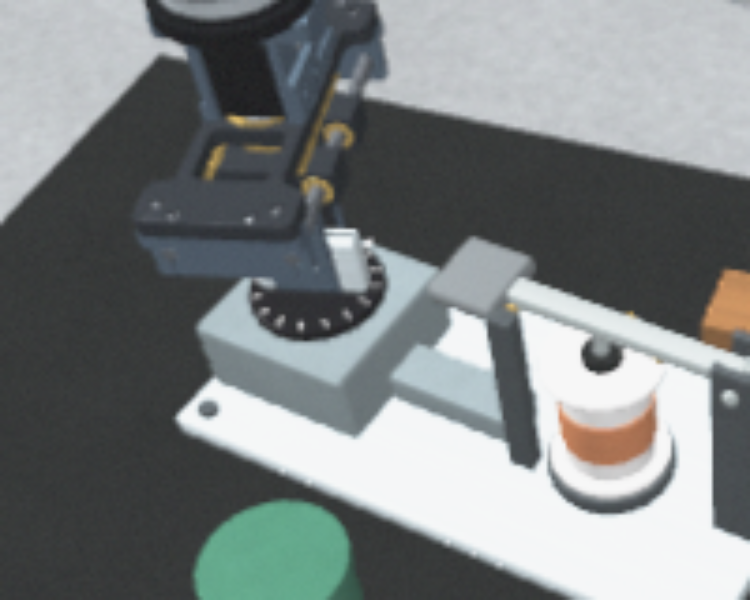

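View pics/wrist6.png

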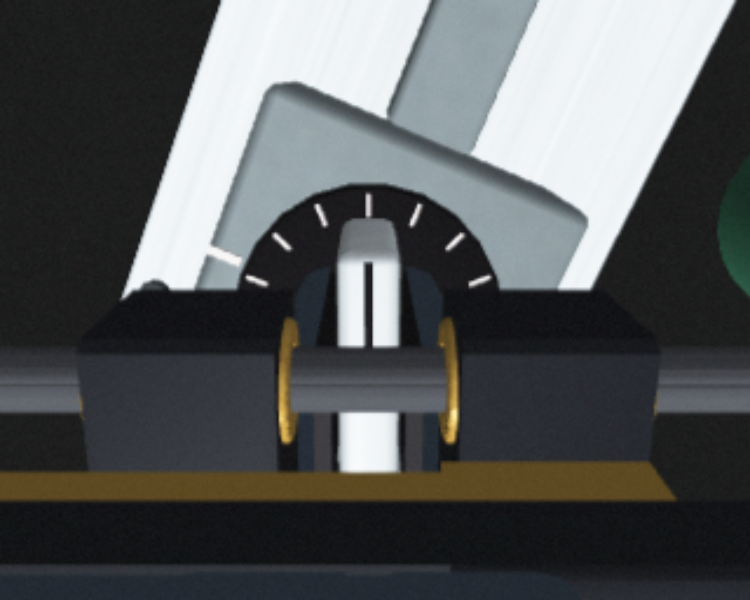

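Emit:
arm_command(slide=[[0, 0, 0], [0, 0, 0], [0, 0, 0], [0, 0, 0], [0, 0, 0], [0, 0, 0]], turn=[[0, 0, 0], [0, 0, 0], [0, 0, 0], [0, 0, 0], [0, 0, 0], [0, 0, 0]], grip=[255, 255, 255, 255, 255, 255])

```text
time_s: 11.92
ee_pos: [536.1, -147.7, 87.0]
ee_rot: [102.7, 89.9, 26.6]
force: [4.5, 3.1, -3.3]
gripper_width: 13.4
```

```bash
python3 st.py; python3 -c "
from h import *
print(env.job_done())"
```

```text
t 11.9167 jig pos [   0.2 -116.7   87. ] F [ 4.46  3.12 -3.25] M [ 0.605 -0.74   0.1  ] w 13.4
tool y az in jig 22.42 x axis [ 0.001  0.001 -1.   ] q6 -30.56136674703942
the job is handed in; nothing more can be done
None
```

The clamp arm is down and latched, and the knob is held at its third stop. I handed the job in at about 12 s with the gripper still closed on the bar.

- **Clamp:** I pressed the paddle down with closed fingers and backed off. It stayed down on its own. The paddle top read 133–134 mm in all three cameras after the knob was turned, against the stated 133 mm.
- **Knob:** I gripped the bar at 35 N and turned it clockwise in three 22.5° steps. The tool ended at about 67.5°, and the wrist picture put the bar at about 67.6°, with the third tick of the dial at the housing mark. The turns were commanded to stop at 67.5°, and no reading went past the third stop.
- **Loose things:** I did not touch any of them.

**Checks that disagreed:**
- The side camera put the bar's angle about 3° away, from few points.
- The scene camera could not measure the bar because the gripper hid it.
- The knob axis turned out about 2 mm from my first estimate. I re-centred after gripping, but a sideways force of about 5 N was still on the tool at the end, up from about 3 N just before.

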